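Re-sort the cassette box sets and cap the spare bay

TASK

Each cassette box set stands in a tray of the wrong colour: move them so that every box stands in the tray of its own colour, parking one in the empty black bay on the way. When all three are right, put the white cover into the empty black bay and press it fully home until both catches snap over its ends. Keep the boxes upright and leave the mug and the brass record weight where they are.

Things in the scene. Friction and masses are not known exactly. Their poses are not given: they have to be found in the camera images.
- red_box: loose cassette box set, red with a white stripe along its top and a printed cassette on both broad sides: an upright closed box 109 mm along its x, 42 mm along its y, 70 mm high, about 160 g. Origin: centre of its underside; z up. Grip it across its 42 mm y width. At the start it stands in a tray of another colour
- yellow_box: loose cassette box set, yellow with a white stripe along its top and a printed cassette on both broad sides: an upright closed box 109 mm along its x, 42 mm along its y, 70 mm high, about 160 g. Origin: centre of its underside; z up. Grip it across its 42 mm y width. At the start it stands in a tray of another colour
- blue_box: loose cassette box set, blue with a white stripe along its top and a printed cassette on both broad sides: an upright closed box 109 mm along its x, 42 mm along its y, 70 mm high, about 160 g. Origin: centre of its underside; z up. Grip it across its 42 mm y width. At the start it stands in a tray of another colour
- red_tray: fixed open red plastic tray for the red box. Origin: centre of its underside, on the counter. Outside 138 mm along its x, 70 mm along its y, 18 mm high; walls and floor 4 mm thick, so the inside is 130 x 62 mm and the floor is 4 mm up. Its yaw varies by up to 0.25 rad
- yellow_tray: fixed open yellow plastic tray for the yellow box. Origin: centre of its underside, on the counter. Outside 138 mm along its x, 70 mm along its y, 18 mm high; walls and floor 4 mm thick, so the inside is 130 x 62 mm and the floor is 4 mm up. Its yaw varies by up to 0.25 rad
- blue_tray: fixed open blue plastic tray for the blue box. Origin: centre of its underside, on the counter. Outside 138 mm along its x, 70 mm along its y, 18 mm high; walls and floor 4 mm thick, so the inside is 130 x 62 mm and the floor is 4 mm up. Its yaw varies by up to 0.25 rad
- spare_bay: fixed black bay, empty at the start. Origin: centre of underside, on the counter. Inside 141 mm (x) by 62 mm (y), floor 4 mm up, walls 20 mm, then a rim flaring 5 mm outward, top at 28 mm, that guides the cover in. At mid of each short end an orange sprung catch 22 mm wide juts 7.5 mm in, underside 16 mm up, ramp above; pushing the cover past both takes 5 to 10 N. A box can stand between
- cover: loose white clip-in cover, 90 g: slab 135 mm (x) by 56 mm (y), 10 mm thick, with an upright grip bar on its middle, 60 mm (x) by 20 mm (y), rising to 50 mm above the underside. Origin: centre of underside; z up. Lies on the counter at the start. Fits either way round. Pressed home it lies on the bay's floor, 4 mm up, catches over its short edges; unpressed it rests 10 mm or more higher
- mug: bystander: white mug, 80 mm across, 95 mm high, with a handle. Origin: centre of its underside
- record_weight: bystander: brass record weight, a disc 76 mm across with a stub on top, 48 mm high. Origin: centre of its underside
There are look-alikes about, which are no part of the job. Of the things that look like the red_box, the largest one is meant.

How it is judged (in metres and radians):
On the way, in this order (a step that is already met when the one before it is completed fails the run):
1. one of the boxes stands in the black spare bay (((horizontal distance between red_box and spare_bay below 0.018 m and z of red_box in the frame of spare_bay below 0.008 m and angle between red_box's own z axis and vertical below 0.08 rad) or (horizontal distance between yellow_box and spare_bay below 0.018 m and z of yellow_box in the frame of spare_bay below 0.008 m and angle between yellow_box's own z axis and vertical below 0.08 rad) or (horizontal distance between blue_box and spare_bay below 0.018 m and z of blue_box in the frame of spare_bay below 0.008 m and angle between blue_box's own z axis and vertical below 0.08 rad))), for 0.2 s.
2. all three boxes stand in the trays of their own colour (horizontal distance between red_box and red_tray below 0.018 m and z of red_box in the frame of red_tray below 0.008 m and angle between each of red_box, yellow_box, blue_box's own z axis and vertical below 0.08 rad and horizontal distance between yellow_box and yellow_tray below 0.018 m and z of yellow_box in the frame of yellow_tray below 0.008 m and horizontal distance between blue_box and blue_tray below 0.018 m and z of blue_box in the frame of blue_tray below 0.008 m), for 0.2 s.
At the end, for the whole second after the job is handed in: Each box stands in its own colour's tray (centres within 18 mm, underside under 8 mm above the tray's, tilt under 0.08 rad); the cover is clipped into the bay (centres within 6 mm, under 8 mm above its underside, tilt under 0.05, yaw within 0.1 rad); boxes and cover at rest (all of step 2 and horizontal distance between cover and spare_bay below 0.006 m and z of cover in the frame of spare_bay below 0.008 m and angle between cover's own z axis and vertical below 0.05 rad and angle between the x axis of cover and the x axis of spare_bay, either way round below 0.1 rad and linear speed of each of red_box, yellow_box, blue_box, cover below 0.02 m/s); the robot touches nothing.
It fails at once if the red box is tipped over (angle between red_box's own z axis and vertical above 0.6 rad).
It fails at once if the yellow box is tipped over (angle between yellow_box's own z axis and vertical above 0.6 rad).
It fails at once if the blue box is tipped over (angle between blue_box's own z axis and vertical above 0.6 rad).
It fails at once if the mug is moved more than 30 mm (distance of mug from where it was at the start of the episode above 0.03 m).
It fails at once if the record weight is moved more than 30 mm (distance of record_weight from where it was at the start of the episode above 0.03 m).
It also fails if it takes over 136 s, if anything falls off the work surface, if the arm or the gripper's body presses on something with over 40 N, if the wrist force passes 120 N, or if a joint passes its speed limit or range.

ROBOT

A 6-joint arm with a two-finger parallel gripper is mounted at the origin on the work surface. World frame = base frame: x ahead of the robot, y to its left, z up, the work surface at z = 0. Lengths are in mm, angles in rad, forces in N, time in s.
With the tool pointing down it reaches from about 325 to 925 mm from the base axis. Payload 3.1 kg.
Tool frame: the origin (TCP) lies midway between the tips of the shut fingers; the grasp point (between the pads) lies 19 mm behind it; z points along the fingers, y is the line along which they close (so a half turn about z gives the same grasp; the last joint's range is limited). The gripper opens to 85 mm and grips with 20 to 120 N. Pads are 22 mm wide; open, the fingers measure 114 mm over their backs; the gripper's body (76 mm by 85 mm) begins 54 mm behind the grasp point. The pads swing forward as they close: fully open they stand 13 mm farther back than shut.
Start: joints at [-1.446, 0.217, 1.613, -0, 1.311, -0.112], TCP at [146.641, -607.565, 231.3] pointing down, gripper open.
Joint ranges: [-2.75, 2.75], [-0.78, 2.1], [0.31, 2.55], [-1.13, 4.27], [0.13, 2.63], [-2.58, 2.58]. Speed limits (rad/s): [2.79, 2.79, 3.14, 3.14, 3.14, 3.14].

INTERFACE

Orientations are given as a unit quaternion [w, x, y, z].
In Python, from rig import readout, cams, manip, spotter gives the robot as it stands.
- The arm moves only by the tool servo_tool, never from a script. Its argument "deltas" is a list of rows, each a list of 7 numbers: the shift along the tool's x, y, z in m, then the turn, a rotation vector about the tool's x, y, z in rad, then the finger opening in m, from 0 to 0.0854. In form: [[tx, ty, tz, rx, ry, rz, grip], ...]. A call has 1 to 8 rows; each row is the pose to reach, as a shift and turn from the pose commanded when the call began, along the tool's axes at that moment; what a row does not reach only later rows make up. A row lasts 1/12 s, in which the tool goes at most 41.7 mm and 7.16 degrees, less where a joint would pass 70% of its speed; a pose out of reach is approached as far as the arm can. A call with a gripper value outside its range is refused whole. The fingers move at their own pace and stop on an object; "squeeze" is the grip in N (left out, the last holds). Time passes only in rows, so rows that repeat a pose let the fingers close. It gives the time, the measured TCP pose, the force, the opening and the grip force at its end, in the units of the state.
- readout.get_obs(): the state, without advancing time (a new reading comes with each control period).
- cams.snapshot(name): name is "scene" or "top" or "wrist"; returns a dict with "image" (420x560x3 uint8, red, green, blue), "camera_matrix" (3x3 intrinsics, pixels), "k1" (the pictures are not rectified: a ray, as slopes to the right and down, at radius r is drawn at 1 + k1 r^2 times it, then the intrinsics apply), "R" (3x3) and "t" (3): a world point X has camera coordinates R X + t. Camera axes: x right, y down, z forward; pixel columns grow to the right and rows downward; lengths in mm; the calibration is good to about 2 mm. A picture is of the moment at which its call begins. There is no depth.
- manip.job_done(): hands the job in; it is judged then, once.
Trained networks look in the newest picture that a camera, given by its name, has taken for a name from the list of things; names that differ only in an ending like _2 or _b are one class to them, and where a whole thing is asked for, a point or a joint stands for the part that bears it (a point fixed in the world has none). Each returns a list of dicts, best first, with "p" (0 to 1); they miss things now and then, are a little off and sometimes report something else, mostly with a low value. They report only what shows in the picture. A call takes as long as a camera call. They do not tell look-alikes from the thing itself.
- spotter.masks_of(camera, label): "pixels" (420x560 bool, what is visible of it) and "bbox" ([left, top, right, bottom] in pixels, round what is visible of it).
The state is a dict: "time": time; "joints": joint angles; "joint_vel": joint speeds; "tau": joint torques, N m; "position": TCP position; "ee_rot": TCP orientation; "wrist_force": force on the tool from outside, world axes, zero at the start; "moment": the same for the moment, N m; "grip_width": opening from 0.0 (shut) to 1.0 (fully open); "grasp_force": force on a finger pad.
Only numpy, scipy, OpenCV 4.12 (cv2) and the standard library are available. Lean on these libraries where they do the work, as an engineer would, in place of code of your own. Each camera call takes 0.05 s, during which the arm holds its last target. There are 200 camera calls.

## Working session

There is one attempt and no reset: what is moved stays moved. The work goes in short steps, Python scripts to look and compute and a tool call to move; the robot and the scene stay as the last step left them, time stands still between calls to the robot, and variables do not carry over. Pictures are saved under pics/ and viewed, at most 14 in all, crops included, and the job is handed in when it is done.

Besides the shell and the picture viewer there is one more tool, called after "Call:" as a command line: name --pt "numbers of a row" for each row, then --argument value for the rest. servo_tool: Moves the arm, as the interface text tells. Its arguments: {"type":"object","properties":{"deltas":{"type":"array","items":{"type":"array","items":{"type":"number"}}},"squeeze":{"type":"number"}},"required":["deltas"]}

```bash
ls; mkdir -p pics; python3 - <<'E'
from rig import readout, cams, manip, spotter
import cv2
print(readout.get_obs())
for n in("top","scene"):
    s=cams.snapshot(n); cv2.imwrite(f"pics/{n}0.png",s["image"][:,:,::-1])
    print(n,s["camera_matrix"],s["k1"],s["R"],s["t"])
    for l in "red_box yellow_box blue_box red_tray yellow_tray blue_tray spare_bay cover mug record_weight".split():
        for d in spotter.masks_of(n,l): print(l,round(d["p"],2),d["bbox"],d["pixels"].sum())
E
```

```text
pics
{'time': 0.0, 'joints': array([-1.44617292e+00,  2.17785072e-01,  1.61494616e+00, -1.96070433e-05,
        1.31130372e+00, -1.12229151e-01]), 'joint_vel': array([-0.00288752,  0.00056742, -0.00016562, -0.00075071,  0.00230222,
        0.00049075]), 'tau': array([-4.29088504e-04, -3.96846592e+01, -3.03852582e+01, -2.77019526e-04,
        9.73955495e-03, -1.70999343e-06]), 'position': array([ 146.54748391, -606.72618621,  229.94282302]), 'ee_rot': array([-1.22106914e-03,  9.92994761e-01,  1.18152076e-01, -1.70396230e-05]), 'wrist_force': array([-0.19984961, -0.48521482,  0.27140649]), 'moment': array([ 0.00227301, -0.02346386, -0.03842581]), 'grasp_force': 0.0, 'grip_width': 0.9985656600602789}
top [[512.39106863   0.         281.54968626]
 [  0.         512.39106863 210.11184788]
 [  0.           0.           1.        ]] -0.05985589882051752 [[-1.94254432e-02 -9.99811286e-01  2.09056313e-04]
 [-9.82740334e-01  1.90552949e-02 -1.84006336e-01]
 [ 1.83967628e-01 -3.77985271e-03 -9.82925035e-01]] [  31.92740028  571.15948558 1337.92406717]
red_box 0.83 [263.9, 186.4, 298.3, 212.7] 4
[... 1040 characters left out ...]
 0.68 [260.2, 208.2, 294.9, 238.2] 753
red_box 0.61 [275.9, 167.9, 294.5, 207.7] 597
red_box 0.29 [308.0, 225.9, 336.1, 265.2] 890
yellow_box 0.78 [183.2, 164.2, 209.8, 196.9] 717
yellow_box 0.47 [276.7, 165.0, 292.8, 207.5] 555
blue_box 0.93 [204.2, 207.2, 236.5, 254.0] 1100
blue_box 0.24 [339.6, 178.9, 374.1, 217.7] 1015
red_tray 0.51 [182.8, 172.4, 215.5, 202.0] 365
yellow_tray 0.83 [199.3, 224.3, 236.2, 261.4] 397
spare_bay 0.68 [338.0, 180.3, 376.0, 218.7] 991
spare_bay 0.48 [308.6, 223.6, 335.8, 266.7] 950
cover 0.69 [305.2, 225.3, 333.8, 267.2] 926
cover 0.29 [181.4, 163.1, 207.6, 198.2] 759
mug 0.79 [411.7, 202.3, 458.8, 254.0] 1810
record_weight 0.91 [110.5, 202.6, 135.9, 227.1] 533
```

```bash
python3 - <<'E'
import cv2
i=cv2.imread("pics/top0.png")[130:310,170:410]; cv2.imwrite("pics/top0c.png",cv2.resize(i,None,fx=3.3,fy=3.3,interpolation=cv2.INTER_CUBIC))
i=cv2.imread("pics/scene0.png")[140:290,160:400]; cv2.imwrite("pics/sc0c.png",cv2.resize(i,None,fx=3.3,fy=3.3,interpolation=cv2.INTER_CUBIC))
E
```

```text
(no output)
```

View pics/top0c.png

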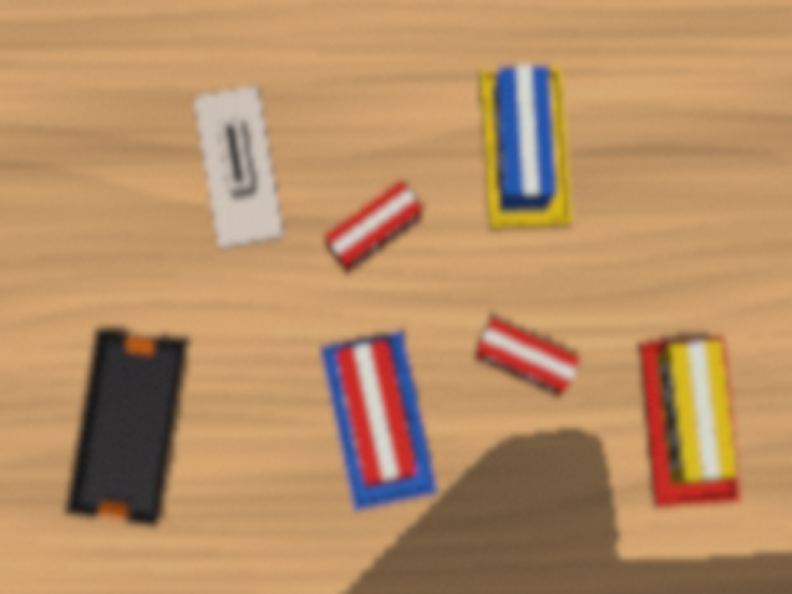

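View pics/sc0c.png

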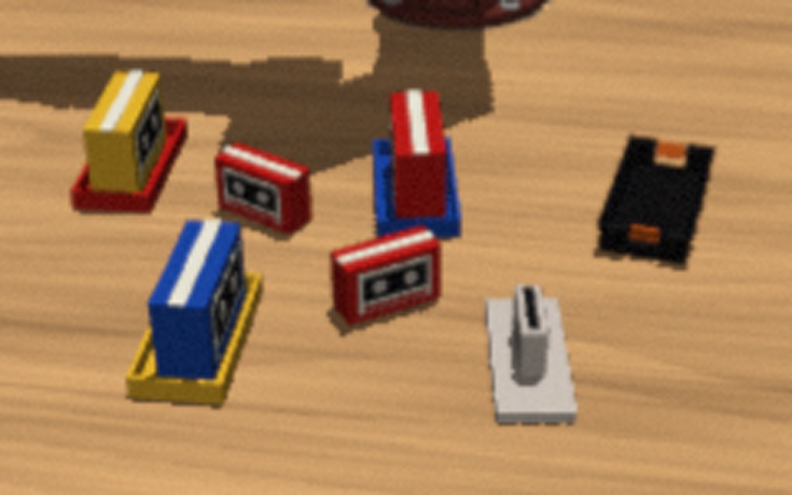

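```bash
cat > h.py <<'E'
import numpy as np, cv2
from scipy.optimize import least_squares
from rig import readout, cams, manip, spotter
def w2p(s,X):
    c=np.asarray(X,float).reshape(-1,3)@np.array(s["R"]).T+s["t"]; q=c[:,:2]/c[:,2:]
    q=q*(1+s["k1"]*(q**2).sum(1,keepdims=True)); K=np.array(s["camera_matrix"]); return q*[K[0,0],K[1,1]]+[K[0,2],K[1,2]]
def p2w(s,uv,z):
    K=np.array(s["camera_matrix"]); q=cv2.undistortPoints(np.asarray(uv,float).reshape(-1,1,2),K,np.array([s["k1"],0,0,0.]))[:,0]
    R=np.array(s["R"]); d=np.c_[q,np.ones(len(q))]@R; C=-R.T@s["t"]; return (C+d*((z-C[2])/d[:,2:]))[:,:2]
def rect(s,uv,z):   # corners in order around -> centre, yaw of long side, sizes
    P=p2w(s,uv,z); c=P.mean(0); a=(P[3]+P[2]-P[0]-P[1])/2; b=(P[1]+P[2]-P[0]-P[3])/2
    if np.hypot(*a)<np.hypot(*b): a,b=b,a
    y=np.arctan2(a[1],a[0]); y=(y+np.pi/2)%np.pi-np.pi/2
    return c.round(1),round(y,3),np.hypot(*a).round(),np.hypot(*b).round()
def yaw_tool(q):  # world yaw of tool x axis (mod pi)
    from scipy.spatial.transform import Rotation as Ro
    R=Ro.from_quat([q[1],q[2],q[3],q[0]]).as_matrix(); return R
def delta(xyz,yaw,o=None):
    """shift in tool axes (m) and rotvec to get TCP to xyz, tool x along world yaw (mod pi), pointing down"""
    from scipy.spatial.transform import Rotation as Ro
    o=o or readout.get_obs(); R=yaw_tool(o["ee_rot"]); best=None
    for y in (yaw,yaw+np.pi):
        T=np.array([[np.cos(y),np.sin(y),0],[np.sin(y),-np.cos(y),0],[0,0,-1]]).T
        T=np.c_[[np.cos(y),np.sin(y),0],[np.sin(y),-np.cos(y),0],[0,0,-1]]
        r=Ro.from_matrix(R.T@T).as_rotvec()
        if best is None or abs(r[2])<abs(best[2]): best=r
    return (R.T@(np.array(xyz)-o["position"])/1000).round(4),best.round(3)
E
python3 - <<'E'
from h import *
s=cams.snapshot("top")
D=dict(blue_tray=([(322,347),(404,331),(436,491),(357,509)],18),yellow_tray=([(478,70),(561,66),(572,226),(492,230)],18),
red_tray=([(640,344),(722,333),(739,499),(656,506)],18),bay=([(98,328),(187,339),(157,523),(67,513)],28),cover=([(195,98),(261,87),(283,237),(219,247)],10),
red=([(337,343),(386,336),(414,477),(365,486)],74),yellow=([(666,341),(723,336),(737,481),(683,484)],74),blue=([(498,67),(549,65),(555,198),(502,198)],74),
small1=([(326,240),(405,182),(422,205),(347,265)],50),small2=([(490,318),(578,357),(566,385),(480,345)],50))
for k,(p,z) in D.items(): print(k,*rect(s,np.array(p)/3.3+[170,130],z))
R=np.array(s["R"]);print(-R.T@s["t"])
for n in("mug","record_weight"):
    b=np.array({"mug":[118.8,184.9,166.8,217.5],"record_weight":[420,183.8,450.8,215.1]}[n]); print(n,p2w(s,[(b[:2]+b[2:])/2],40))
print(delta([600,-100,250],0), yaw_tool(readout.get_obs()["ee_rot"]).round(2))
w=cams.snapshot("wrist"); Rw=np.array(w["R"]);print(w["camera_matrix"],-Rw.T@w["t"],Rw.round(2))
E
```

```text
blue_tray [447.6  13.7] 0.184 137.0 68.0
yellow_tray [ 677.5 -116.1] 0.038 141.0 70.0
red_tray [ 441.5 -243.8] 0.048 137.0 70.0
bay [445.6 221.9] -0.159 154.0 75.0
cover [667.2 129.5] 0.143 134.0 56.0
red [449.5  17.4] 0.174 116.0 40.0
yellow [ 444.2 -243.8] 0.054 116.0 45.0
blue [ 676.5 -111.1] -0.001 112.0 43.0
small1 [607.1  14.3] -0.926 81.0 26.0
small2 [ 497.5 -108.8] 1.119 78.0 25.0
[ 315.7869501    26.09491865 1420.16935037]
mug [[606.56492909 403.38485206]]
record_weight [[ 595.85556323 -405.34197441]]
(array([ 0.5598, -0.3871, -0.0187]), array([-0.   ,  0.   ,  0.237])) [[ 0.97  0.23 -0.  ]
 [ 0.23 -0.97  0.  ]
 [-0.   -0.   -1.  ]]
[[298.71533292   0.         280.35448294]
 [  0.         298.71533292 211.13539499]
 [  0.           0.           1.        ]] [ 215.99737059 -591.51700013  374.6242159 ] [[ 0.23 -0.97 -0.  ]
 [-0.93 -0.23  0.28]
 [-0.27 -0.06 -0.96]]
```

The red box is the one in the blue tray, at top px (284,256), 109×42 mm footprint. The red ones at (281,200) and (330,237) measure only about 80×26 mm, so they are the look-alikes. The crop confirms this. Plan: blue→bay, yellow→yellow tray, red→red tray, blue→blue tray, then the cover.

Call:
servo_tool --pt "0.2875 -0.163 0.036 0 0 0.237 0.085" --pt "0.2875 -0.163 0.036 0 0 0.237 0.085" --pt "0.2875 -0.163 0.036 0 0 0.237 0.085" --pt "0.2875 -0.163 0.036 0 0 0.237 0.085" --pt "0.2875 -0.163 0.036 0 0 0.237 0.085" --pt "0.2875 -0.163 0.036 0 0 0.237 0.085" --pt "0.2875 -0.163 0.036 0 0 0.237 0.085" --pt "0.2875 -0.163 0.036 0 0 0.237 0.085" --squeeze 40

```text
time: 1.87
position: [389.2, -380.1, 195.4]
ee_rot: [0.0, 1.0, -0.0, 0.0]
wrist_force: [0.5, -0.4, -0.6]
grip_width: 0.993
grasp_force: 0.0
```

Call:
servo_tool --pt "0.25 -0.215 0.0 0 0 0 0.085" --pt "0.25 -0.215 0.0 0 0 0 0.085" --pt "0.25 -0.215 0.0 0 0 0 0.085" --pt "0.25 -0.215 0.0 0 0 0 0.085" --pt "0.25 -0.215 0.0 0 0 0 0.085" --pt "0.25 -0.215 0.0 0 0 0 0.085" --pt "0.25 -0.215 0.0 0 0 0 0.085" --pt "0.25 -0.215 0.0 0 0 0 0.085"

```text
time: 2.53
position: [639.6, -164.7, 195.4]
ee_rot: [-0.0, 1.0, 0.0, 0.0]
wrist_force: [0.0, -0.5, 0.0]
grip_width: 0.991
grasp_force: 0.0
```

```bash
python3 - <<'E'
from h import *
import pickle
s=cams.snapshot("wrist"); pickle.dump(s,open("w1.pkl","wb")); cv2.imwrite("pics/w1.png",s["image"][:,:,::-1])
o=readout.get_obs(); print(o["position"],o["joints"])
E
```

```text
[ 644.43040666 -159.57136971  195.59327958] [-0.3511849   0.32390393  1.55022249  0.00640624  1.26274474  1.21344819]
```

View pics/w1.png

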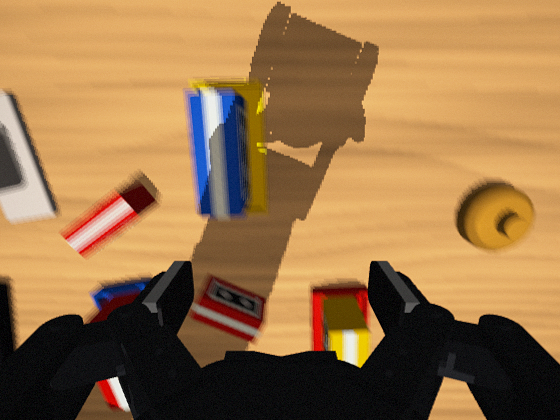

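```bash
python3 - <<'E'
from h import *
import pickle
s=pickle.load(open("w1.pkl","rb"))
print(rect(s,[(188,90),(241,87),(246,215),(196,215)],74))
print(rect(s,[(192,81),(261,81),(266,211),(197,215)],18))
o=readout.get_obs();print(o["position"],o["time"],delta([676.5,-112,90],0.02))
E
```

```text
(array([ 684.4, -110.3]), np.float64(-0.006), np.float64(109.0), np.float64(45.0))
(array([ 683.4, -110.7]), np.float64(-0.009), np.float64(137.0), np.float64(73.0))
[ 644.43040666 -159.57136971  195.59327958] 2.5833 (array([ 0.0316, -0.047 ,  0.106 ]), array([-0.004, -0.007, -0.016]))
```

Call:
servo_tool --pt "0.034 -0.047 0.06 0 0 0 0.085" --pt "0.034 -0.047 0.06 0 0 0 0.085" --pt "0.034 -0.047 0.095 0 0 0 0.085" --pt "0.034 -0.047 0.095 0 0 0 0.085" --pt "0.034 -0.047 0.095 0 0 0 0.085" --pt "0.034 -0.047 0.095 0 0 0 0.085"

```text
time: 3.08
position: [672.4, -120.7, 101.7]
ee_rot: [0.0, 1.0, -0.0, 0.001]
wrist_force: [0.2, 0.0, -0.2]
grip_width: 0.995
grasp_force: 0.0
```

```bash
python3 - <<'E'
from h import *
s=cams.snapshot("wrist"); cv2.imwrite("pics/w2.png",s["image"][:,:,::-1])
o=readout.get_obs(); print(o["position"],o["joint_vel"],delta([678,-111,30],0.01))
E
```

```text
[ 673.35655747 -121.18486042  103.17872568] [-0.00611412 -0.01830156 -0.01431456  0.00162596 -0.00562461  0.00113092] (array([ 0.0043, -0.0103,  0.0732]), array([ 0.001, -0.004, -0.011]))
```

View pics/w2.png

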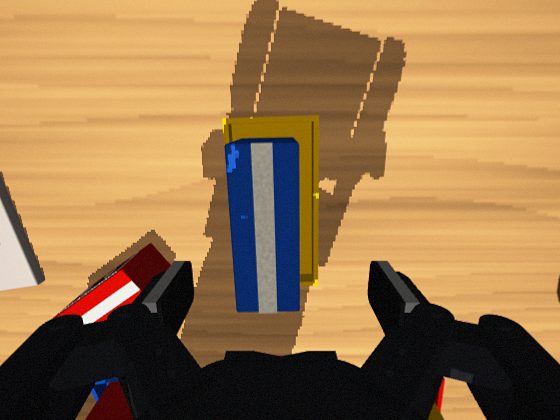

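Call:
servo_tool --pt "0.005 -0.0095 0.0 0 0 -0.01 0.085" --pt "0.005 -0.0095 0.035 0 0 -0.01 0.085" --pt "0.005 -0.0095 0.07 0 0 -0.01 0.085" --pt "0.005 -0.0095 0.07 0 0 -0.01 0.085" --pt "0.005 -0.0095 0.07 0 0 -0.01 0.03" --pt "0.005 -0.0095 0.07 0 0 -0.01 0.03" --pt "0.005 -0.0095 0.07 0 0 -0.01 0.03" --pt "0.005 -0.0095 0.07 0 0 -0.01 0.03" --squeeze 40

```text
time: 3.8
position: [679.8, -111.1, 34.3]
ee_rot: [0.001, 1.0, 0.005, 0.003]
wrist_force: [1.0, -0.4, -0.4]
grip_width: 0.488
grasp_force: 41.5
```

Call:
servo_tool --pt "0 0 0 0 0 0 0.03" --pt "0 0 0 0 0 0 0.03" --pt "0 0 0 0 0 0 0.03"

```text
time: 4.05
position: [679.7, -111.1, 34.2]
ee_rot: [0.001, 1.0, 0.005, 0.003]
wrist_force: [-0.0, -1.0, 5.6]
grip_width: 0.487
grasp_force: 42.4
```

Call:
servo_tool --pt "0 0 -0.04 0 0 0 0.03" --pt "0 0 -0.08 0 0 0 0.03" --pt "0 0 -0.11 0 0 0 0.03" --pt "-0.02 -0.028 -0.12 0 0 0 0.03" --pt "-0.042 -0.06 -0.12 0 0 0 0.03" --pt "-0.065 -0.093 -0.12 0 0 0.05 0.03" --pt "-0.088 -0.126 -0.12 0 0 0.11 0.03" --pt "-0.11 -0.16 -0.12 0 0 0.17 0.03"

```text
time: 4.72
position: [563.6, 49.7, 150.5]
ee_rot: [-0.0, 0.997, -0.082, -0.0]
wrist_force: [0.6, 0.5, -0.9]
grip_width: 0.491
grasp_force: 41.8
```

```bash
python3 - <<'E'
from h import *
o=readout.get_obs(); print(o["position"],o["grasp_force"],o["wrist_force"],o["joints"],delta([445.6,222,150],-0.159))
s=cams.snapshot("wrist"); cv2.imwrite("pics/w3.png",s["image"][:,:,::-1])
s=cams.snapshot("top")
m=spotter.masks_of("top","spare_bay")[0]; r=cv2.boxPoints(cv2.minAreaRect(np.argwhere(m["pixels"])[:,::-1].astype(np.float32)));print(rect(s,r,28),m["bbox"])
E
```

```text
[563.6087074   49.7472973  150.46133363] 41.7903596162796 [ 0.60910866  0.52471842 -0.88658579] [-3.60917416e-02  1.75525899e-01  1.82248024e+00  1.87994232e-04
  1.14377629e+00  1.69875429e+00] (array([-0.1446, -0.1507,  0.0005]), array([-0.   ,  0.   , -0.005]))
(array([445. , 224.5]), np.float64(-0.168), np.float64(153.0), np.float64(78.0)) [190.4, 227.4, 227.5, 288.3]
```

View pics/w3.png

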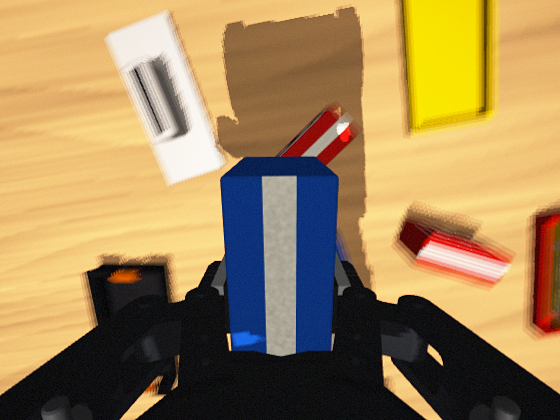

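```bash
python3 - <<'E'
from h import *
s=cams.snapshot("wrist"); o=readout.get_obs(); R=yaw_tool(o["ee_rot"])
e=p2w(s,[(279,177),(221,178),(336,178)],o["position"][2]+41); print(o["position"],((e-o["position"][:2])@R[:2,:2]).round(1),delta([445.3,223,150],-0.162))
E
```

```text
[564.59442379  49.62215066 150.44614928] [[ 52.   -1.1]
 [ 51.6 -21.1]
 [ 51.7  18.4]] (array([-0.145 , -0.1525,  0.0003]), array([ 0.   , -0.   ,  0.005]))
```

Call:
servo_tool --pt "-0.029 -0.03 0 0 0 0 0.03" --pt "-0.058 -0.061 0 0 0 0 0.03" --pt "-0.087 -0.092 0 0 0 0 0.03" --pt "-0.115 -0.122 0 0 0 0 0.03" --pt "-0.144 -0.1525 0.02 0 0 0.003 0.03" --pt "-0.144 -0.1525 0.055 0 0 0.003 0.03" --pt "-0.144 -0.1525 0.08 0 0 0.003 0.03" --pt "-0.144 -0.1525 0.08 0 0 0.003 0.03"

```text
time: 5.58
position: [443.3, 220.6, 65.3]
ee_rot: [0.002, 0.997, -0.081, -0.005]
wrist_force: [-1.0, -0.7, -3.0]
grip_width: 0.489
grasp_force: 41.8
```

```bash
python3 - <<'E'
from h import *
s=cams.snapshot("top"); i=s["image"][200:320,150:300,::-1]; cv2.imwrite("pics/t1.png",cv2.resize(i,None,fx=5,fy=5,interpolation=cv2.INTER_CUBIC))
s=cams.snapshot("wrist"); cv2.imwrite("pics/w4.png",s["image"][:,:,::-1])
print(delta([445.3,223,35],-0.162),readout.get_obs()["position"],w2p(s,[445.3,223,28]))
E
```

```text
(array([-0.0028, -0.0012,  0.0349]), array([ 0.001,  0.001, -0.002])) [447.91984705 221.37210903  69.9376452 ] [[276.25064636 237.70232869]]
```

View pics/w4.png

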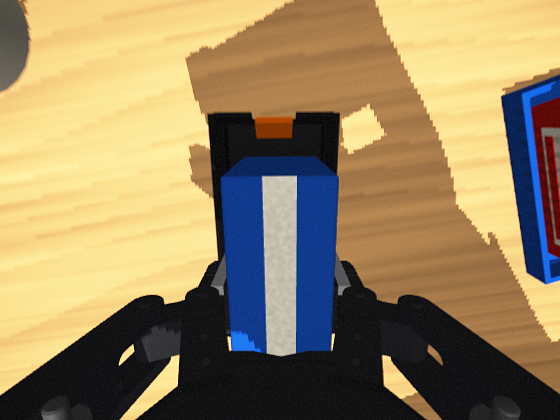

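```bash
python3 - <<'E'
from h import *
s=cams.snapshot("wrist"); o=readout.get_obs(); R=yaw_tool(o["ee_rot"])
e=p2w(s,[(209,114),(340,112),(255,118),(293,118)],28); print(o["position"],e.round(1),((e-o["position"][:2])@R[:2,:2]).round(1))
print(delta([445.3,223,35],-0.162))
E
```

```text
[449.5761965  221.82635322  71.48340242] [[530.6 249.9]
 [519.1 173.5]
 [523.9 223.5]
 [520.2 201.3]] [[ 75.3 -40.9]
 [ 76.5  36.3]
 [ 73.1 -13.9]
 [ 73.1   8.6]]
(array([-0.0045, -0.0004,  0.0365]), array([-0.001, -0.002, -0.003]))
```

Call:
servo_tool --pt "-0.001 -0.0015 0.015 0 0 0 0.03" --pt "-0.001 -0.0015 0.03 0 0 0 0.03" --pt "-0.001 -0.0015 0.036 0 0 0 0.03" --pt "-0.001 -0.0015 0.036 0 0 0 0.03" --pt "-0.001 -0.0015 0.036 0 0 0 0.03" --pt "-0.001 -0.0015 0.036 0 0 0 0.03"

```text
time: 6.23
position: [448.5, 224.0, 35.9]
ee_rot: [-0.001, 0.997, -0.082, 0.001]
wrist_force: [-0.2, 0.1, -2.5]
grip_width: 0.485
grasp_force: 42.0
```

Call:
servo_tool --pt "0 0 0.0015 0 0 0 0.03" --pt "0 0 0.0015 0 0 0 0.03" --pt "0 0 0.0015 0 0 0 0.07" --pt "0 0 0.0015 0 0 0 0.07" --pt "0 0 0.0015 0 0 0 0.07" --pt "0 0 0.0015 0 0 0 0.07"

```text
time: 6.73
position: [446.9, 223.9, 33.0]
ee_rot: [-0.0, 0.997, -0.081, 0.0]
wrist_force: [-0.4, -0.6, 0.4]
grip_width: 0.821
grasp_force: 0.0
```

Call:
servo_tool --pt "0 0 -0.02 0 0 0 0.075" --pt "0 0 -0.06 0 0 0 0.085" --pt "0 0 -0.1 0 0 0 0.085" --pt "0 0 -0.12 0 0 0 0.085" --pt "0 0 -0.12 0 0 0 0.085"

```text
time: 7.15
position: [451.3, 225.5, 159.3]
ee_rot: [-0.002, 0.997, -0.081, 0.006]
wrist_force: [1.5, 0.0, 0.6]
grip_width: 0.997
grasp_force: 0.0
```

```bash
python3 - <<'E'
from h import *
s=cams.snapshot("wrist"); cv2.imwrite("pics/w5.png",s["image"][:,:,::-1]); o=readout.get_obs();print(o["position"])
print(delta([444,-244,150],.054))
E
```

```text
[449.39666817 224.79512833 156.3882515 ]
(array([0.0707, 0.4635, 0.0052]), array([-0.003, -0.007, -0.217]))
```

View pics/w5.png

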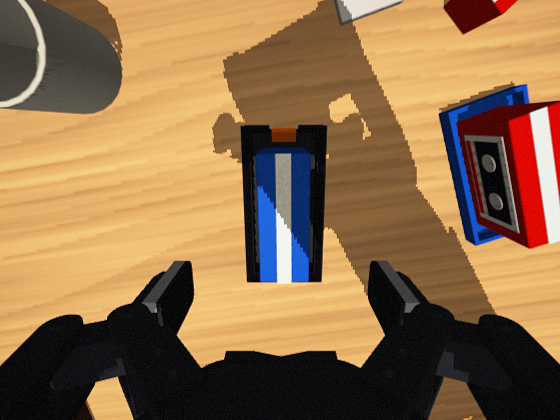

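The blue box stands centred in the bay, top at px (284,215). Next is the yellow box.

Call:
servo_tool --pt "0.006 0.039 0 0 0 -0.027 0.085" --pt "0.012 0.077 0 0 0 -0.054 0.085" --pt "0.018 0.116 0 0 0 -0.081 0.085" --pt "0.024 0.155 0 0 0 -0.108 0.085" --pt "0.03 0.194 0 0 0 -0.135 0.085" --pt "0.036 0.233 0 0 0 -0.162 0.085" --pt "0.042 0.272 0 0 0 -0.189 0.085" --pt "0.047 0.31 0 0 0 -0.217 0.085"

```text
time: 7.87
position: [441.1, -91.1, 151.0]
ee_rot: [-0.001, 1.0, 0.028, -0.001]
wrist_force: [0.3, 0.6, 0.8]
grip_width: 0.994
grasp_force: 0.0
```

```bash
python3 - <<'E'
from h import *
o=readout.get_obs();print(o["position"],delta([444,-244,90],.054),delta([444,-244,32],.054))
E
```

```text
[441.05508912 -91.08393027 150.97694732] (array([-0.0053,  0.1529,  0.0608]), array([-0.001,  0.003,  0.001])) (array([-0.0051,  0.153 ,  0.1188]), array([-0.001,  0.003,  0.001]))
```

Call:
servo_tool --pt "-0.002 0.04 0 0 0 0 0.085" --pt "-0.003 0.08 0 0 0 0 0.085" --pt "-0.004 0.12 0 0 0 0 0.085" --pt "-0.005 0.153 0.01 0 0 0 0.085" --pt "-0.005 0.153 0.04 0 0 0 0.085" --pt "-0.005 0.153 0.05 0 0 0 0.085" --pt "-0.005 0.153 0.05 0 0 0 0.085" --pt "-0.005 0.153 0.05 0 0 0 0.085"

```text
time: 8.53
position: [444.3, -240.8, 100.7]
ee_rot: [-0.002, 1.0, 0.027, -0.002]
wrist_force: [-0.3, -0.1, 0.7]
grip_width: 0.998
grasp_force: 0.0
```

```bash
python3 - <<'E'
from h import *
s=cams.snapshot("wrist"); cv2.imwrite("pics/w6.png",s["image"][:,:,::-1]); o=readout.get_obs()
print(o["position"],delta([444,-244,33],.054)); R=yaw_tool(o["ee_rot"])
hsv=cv2.cvtColor(s["image"],cv2.COLOR_RGB2HSV)
for m in spotter.masks_of("wrist","yellow_box"):
    p=m["pixels"]; print(m["p"],m["bbox"])
X=[[444+dx*np.cos(.054)-dy*np.sin(.054),-244+dx*np.sin(.054)+dy*np.cos(.054),74] for dx,dy in((54.5,21),(54.5,-21),(-54.5,-21),(-54.5,21))]
print(w2p(s,X).round())
E
```

```text
[ 445.54190339 -241.41941883  102.17314641] (array([-0.0016,  0.0026,  0.0692]), array([-0.002,  0.002,  0.001]))
0.87 [246.4, 145.8, 322.2, 324.3]
[[248. 156.]
 [323. 156.]
 [316. 321.]
 [253. 321.]]
```

View pics/w6.png

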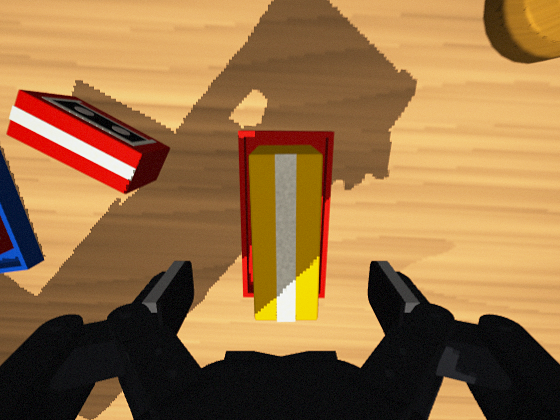

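The yellow box in the picture (top px 249–322, 155–321) matches the prediction. I'll grasp it.

Call:
servo_tool --pt "-0.001 0.003 0.035 0 0 0 0.085" --pt "-0.001 0.003 0.068 0 0 0 0.085" --pt "-0.001 0.003 0.068 0 0 0 0.085" --pt "-0.001 0.003 0.068 0 0 0 0.03" --pt "-0.001 0.003 0.068 0 0 0 0.03" --pt "-0.001 0.003 0.068 0 0 0 0.03" --pt "-0.001 0.003 0.068 0 0 0 0.03" --pt "-0.001 0.003 0.068 0 0 0 0.03"

```text
time: 9.3
position: [447.4, -247.0, 37.6]
ee_rot: [0.001, 1.0, 0.027, 0.002]
wrist_force: [-0.3, 1.4, 7.0]
grip_width: 0.49
grasp_force: 42.3
```

```bash
python3 - <<'E'
from h import *
o=readout.get_obs();print(o["position"],o["grasp_force"],o["grip_width"],delta([678,-114,150],.038))
E
```

```text
[ 447.36677072 -246.97412292   37.63945576] 42.314075231552124 0.48968920793502146 (array([ 0.2379, -0.12  , -0.1117]), array([ 0.003, -0.004,  0.016]))
```

Call:
servo_tool --pt "0 0 -0.04 0 0 0 0.03" --pt "0 0 -0.08 0 0 0 0.03" --pt "0.02 -0.01 -0.11 0 0 0 0.03" --pt "0.055 -0.027 -0.115 0 0 0 0.03" --pt "0.09 -0.045 -0.115 0 0 0 0.03" --pt "0.126 -0.063 -0.115 0 0 0.005 0.03" --pt "0.162 -0.081 -0.115 0 0 0.01 0.03" --pt "0.198 -0.1 -0.115 0 0 0.016 0.03"

```text
time: 9.97
position: [639.0, -134.4, 150.6]
ee_rot: [0.0, 1.0, 0.019, 0.0]
wrist_force: [0.3, -1.0, -0.7]
grip_width: 0.484
grasp_force: 41.6
```

Call:
servo_tool --pt "0.034 -0.017 0 0 0 0 0.03" --pt "0.036 -0.018 0.025 0 0 0 0.03" --pt "0.036 -0.018 0.06 0 0 0 0.03" --pt "0.036 -0.018 0.065 0 0 0 0.03" --pt "0.036 -0.018 0.065 0 0 0 0.03" --pt "0.036 -0.018 0.065 0 0 0 0.03"

```text
time: 10.47
position: [672.2, -116.1, 84.9]
ee_rot: [-0.0, 1.0, 0.019, -0.001]
wrist_force: [1.6, -0.4, -1.2]
grip_width: 0.484
grasp_force: 41.4
```

```bash
cat >> h.py <<'E'
def trayview(c,yaw,L=138,W=70,z=18):
    s=cams.snapshot("wrist"); o=readout.get_obs(); R=yaw_tool(o["ee_rot"])
    X=[[c[0]+dx*np.cos(yaw)-dy*np.sin(yaw),c[1]+dx*np.sin(yaw)+dy*np.cos(yaw),z] for dx,dy in((L/2,W/2),(L/2,-W/2),(-L/2,-W/2),(-L/2,W/2))]
    print("pos",o["position"].round(1),"pred",w2p(s,X).round().tolist()); return s,o,R
E
python3 - <<'E'
from h import *
s,o,R=trayview((677.5,-115),.03); cv2.imwrite("pics/w7.png",s["image"][:,:,::-1]); print(delta([677.5,-115,38],.03))
E
```

```text
pos [ 673.5 -116.6   86.5] pred [[227.0, 119.0], [331.0, 119.0], [322.0, 299.0], [234.0, 299.0]]
(array([ 0.004 , -0.0015,  0.0485]), array([ 0.001, -0.002,  0.007]))
```

View pics/w7.png

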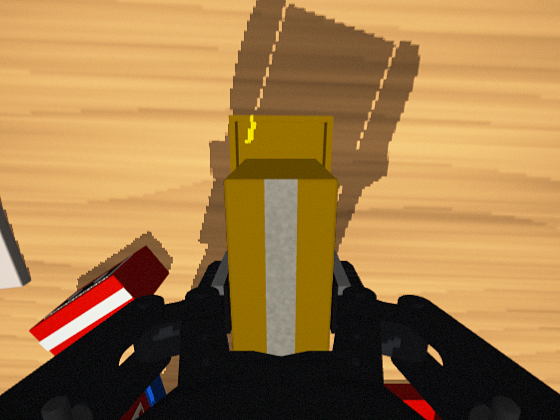

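Call:
servo_tool --pt "0.009 0 0.015 0 0 0 0.03" --pt "0.009 0 0.035 0 0 0 0.03" --pt "0.009 0 0.049 0 0 0 0.03" --pt "0.009 0 0.05 0 0 0 0.03" --pt "0.009 0 0.05 0 0 0 0.03" --pt "0.009 0 0.05 0 0 0 0.07" --pt "0.009 0 0.05 0 0 0 0.07" --pt "0.009 0 0.05 0 0 0 0.07"

```text
time: 11.18
position: [682.0, -115.7, 35.5]
ee_rot: [0.0, 1.0, 0.019, 0.0]
wrist_force: [-0.3, -0.9, -0.9]
grip_width: 0.823
grasp_force: 0.0
```

Call:
servo_tool --pt "0 0 0 0 0 0 0.075" --pt "0 0 -0.02 0 0 0 0.085" --pt "0 0 -0.06 0 0 0 0.085" --pt "0 0 -0.1 0 0 0 0.085" --pt "0 0 -0.12 0 0 0 0.085" --pt "0 0 -0.12 0 0 0 0.085"

```text
time: 11.68
position: [686.6, -116.8, 163.5]
ee_rot: [0.002, 1.0, 0.019, 0.007]
wrist_force: [0.3, 0.7, 2.0]
grip_width: 0.995
grasp_force: 0.0
```

```bash
python3 - <<'E'
from h import *
s,o,R=trayview((680.5,-116),.03); cv2.imwrite("pics/w8.png",s["image"][:,:,::-1]); print(delta([448.5,16,140],.176))
s=cams.snapshot("top"); cv2.imwrite("pics/t2.png",s["image"][:,:,::-1])
E
```

```text
pos [ 684.7 -116.3  160. ] pred [[242.0, 135.0], [316.0, 136.0], [311.0, 269.0], [245.0, 269.0]]
(array([-0.2312, -0.1412,  0.0176]), array([ 0.003, -0.008, -0.138]))
```

View pics/w8.png

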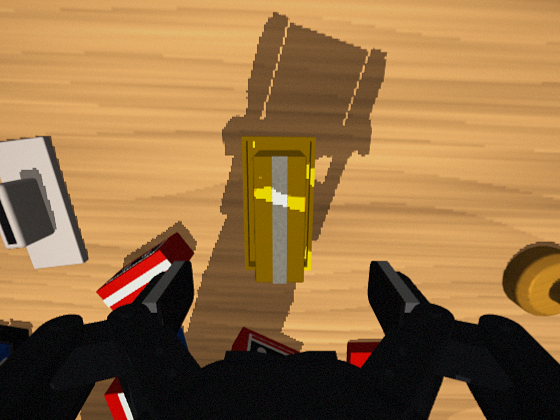

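Yellow is seated in its tray, top at px (280,218). Next is red.

Call:
servo_tool --pt "-0.033 -0.02 0 0 0 -0.02 0.085" --pt "-0.066 -0.04 0 0 0 -0.04 0.085" --pt "-0.1 -0.061 0 0 0 -0.06 0.085" --pt "-0.133 -0.081 0 0 0 -0.08 0.085" --pt "-0.166 -0.101 0.01 0 0 -0.1 0.085" --pt "-0.2 -0.122 0.025 0 0 -0.12 0.085" --pt "-0.231 -0.141 0.04 0 0 -0.138 0.085" --pt "-0.231 -0.141 0.055 0 0 -0.138 0.085"

```text
time: 12.45
position: [433.9, 20.0, 93.8]
ee_rot: [-0.002, 0.996, 0.089, -0.008]
wrist_force: [-1.1, 0.4, -2.1]
grip_width: 0.997
grasp_force: 0.0
```

Call:
servo_tool --pt "0 0 0 0 0 0 0.085" --pt "0 0 0 0 0 0 0.085"

```text
time: 12.62
position: [443.7, 16.9, 97.8]
ee_rot: [-0.0, 0.996, 0.088, -0.002]
wrist_force: [0.2, -0.6, 0.4]
grip_width: 0.994
grasp_force: 0.0
```

```bash
python3 - <<'E'
from h import *
s,o,R=trayview((448.5,16),.176,109,42,74); cv2.imwrite("pics/w9.png",s["image"][:,:,::-1]); print(delta([448.5,16,35],.176)); trayview((447.6,13.7),.184)
E
```

```text
pos [445.9  16.4  99.5] pred [[244.0, 147.0], [321.0, 147.0], [315.0, 317.0], [250.0, 317.0]]
(array([0.0025, 0.0009, 0.0645]), array([-0.   ,  0.001, -0.   ]))
pos [447.2  16.1 100.4] pred [[235.0, 126.0], [332.0, 125.0], [325.0, 293.0], [243.0, 294.0]]
```

View pics/w9.png

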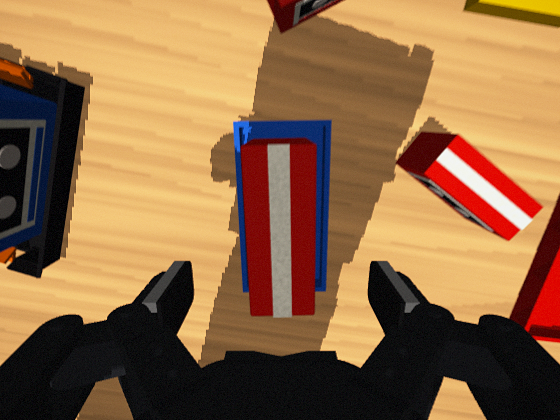

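Call:
servo_tool --pt "0.003 0.0 0.035 0 0 0 0.085" --pt "0.003 0.0 0.066 0 0 0 0.085" --pt "0.003 0.0 0.066 0 0 0 0.085" --pt "0.003 0.0 0.066 0 0 0 0.03" --pt "0.003 0.0 0.066 0 0 0 0.03" --pt "0.003 0.0 0.066 0 0 0 0.03" --pt "0.003 0.0 0.066 0 0 0 0.03" --pt "0.003 0.0 0.066 0 0 0 0.03"

```text
time: 13.38
position: [451.3, 16.8, 36.3]
ee_rot: [0.0, 0.996, 0.088, 0.003]
wrist_force: [0.7, 0.4, 6.2]
grip_width: 0.484
grasp_force: 42.5
```

```bash
python3 - <<'E'
from h import *
o=readout.get_obs();print(o["position"],o["grasp_force"],o["grip_width"],delta([444,-244,150],.048))
E
```

```text
[451.28675381  16.84986768  36.26927945] 42.45953321456909 0.48382051178675756 (array([-0.0522,  0.2557, -0.1136]), array([ 0.001, -0.005,  0.128]))
```

Call:
servo_tool --pt "0 0 -0.04 0 0 0 0.03" --pt "0 0 -0.08 0 0 0 0.03" --pt "-0.004 0.02 -0.11 0 0 0 0.03" --pt "-0.012 0.058 -0.115 0 0 0.03 0.03" --pt "-0.02 0.097 -0.115 0 0 0.055 0.03" --pt "-0.028 0.136 -0.115 0 0 0.08 0.03" --pt "-0.036 0.175 -0.115 0 0 0.105 0.03" --pt "-0.044 0.214 -0.115 0 0 0.128 0.03"

```text
time: 14.05
position: [442.0, -202.9, 149.3]
ee_rot: [0.0, 1.0, 0.023, 0.0]
wrist_force: [1.2, -0.8, -1.9]
grip_width: 0.487
grasp_force: 41.8
```

Call:
servo_tool --pt "-0.003 0.034 0 0 0 0 0.03" --pt "-0.003 0.042 0.025 0 0 0 0.03" --pt "-0.003 0.042 0.06 0 0 0 0.03" --pt "-0.003 0.042 0.065 0 0 0 0.03" --pt "-0.003 0.042 0.065 0 0 0 0.03" --pt "-0.003 0.042 0.065 0 0 0 0.03"

```text
time: 14.55
position: [441.4, -242.8, 83.9]
ee_rot: [-0.0, 1.0, 0.024, -0.0]
wrist_force: [1.0, -0.3, -1.6]
grip_width: 0.482
grasp_force: 41.6
```

```bash
python3 - <<'E'
from h import *
s,o,R=trayview((442,-244),.048); cv2.imwrite("pics/w10.png",s["image"][:,:,::-1]); print(delta([442,-244,38],.048))
E
```

```text
pos [ 442.5 -243.4   85.1] pred [[230.0, 126.0], [334.0, 127.0], [325.0, 305.0], [238.0, 305.0]]
(array([-0.0006,  0.0005,  0.0471]), array([ 0.001, -0.001,  0.001]))
```

View pics/w10.png

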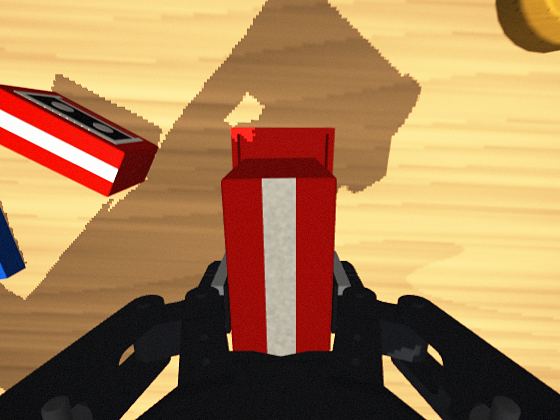

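Call:
servo_tool --pt "0.0 0.001 0.015 0 0 0 0.03" --pt "0.0 0.001 0.035 0 0 0 0.03" --pt "0 0.001 0.049 0 0 0 0.03" --pt "0 0.001 0.05 0 0 0 0.03" --pt "0 0.001 0.05 0 0 0 0.03" --pt "0 0.001 0.05 0 0 0 0.07" --pt "0 0.001 0.05 0 0 0 0.07" --pt "0 0.001 0.05 0 0 0 0.07"

```text
time: 15.27
position: [442.8, -244.9, 35.2]
ee_rot: [0.001, 1.0, 0.024, 0.001]
wrist_force: [-0.2, -0.3, 0.4]
grip_width: 0.82
grasp_force: 0.0
```

Call:
servo_tool --pt "0 0 0 0 0 0 0.075" --pt "0 0 -0.02 0 0 0 0.085" --pt "0 0 -0.06 0 0 0 0.085" --pt "0 0 -0.1 0 0 0 0.085" --pt "0 0 -0.115 0 0 0 0.085" --pt "0 0 -0.115 0 0 0 0.085"

```text
time: 15.77
position: [445.4, -247.1, 155.0]
ee_rot: [0.004, 1.0, 0.024, 0.005]
wrist_force: [-0.2, 1.2, 0.2]
grip_width: 0.995
grasp_force: 0.0
```

```bash
python3 - <<'E'
from h import *
s=cams.snapshot("wrist"); cv2.imwrite("pics/w11.png",s["image"][:,:,::-1]);o=readout.get_obs(); print(o["position"],delta([447,223.5,150],-.162))
E
```

```text
[ 443.73533655 -245.83383775  152.06358426] (array([ 2.570e-02, -4.686e-01,  1.000e-04]), array([ 0.004, -0.006,  0.21 ]))
```

Now back to the blue box in the bay.

Call:
servo_tool --pt "0.002 -0.039 0 0 0 0.027 0.085" --pt "0.004 -0.078 0 0 0 0.054 0.085" --pt "0.006 -0.117 0 0 0 0.081 0.085" --pt "0.008 -0.156 0 0 0 0.108 0.085" --pt "0.01 -0.195 0 0 0 0.135 0.085" --pt "0.012 -0.234 0 0 0 0.162 0.085" --pt "0.015 -0.273 0 0 0 0.189 0.085" --pt "0.017 -0.312 0 0 0 0.21 0.085"

```text
time: 16.48
position: [442.0, 69.9, 146.9]
ee_rot: [0.0, 0.997, -0.082, -0.002]
wrist_force: [1.3, 0.4, 0.1]
grip_width: 0.999
grasp_force: 0.0
```

```bash
python3 - <<'E'
from h import *
o=readout.get_obs(); print(o["position"],delta([447,223.5,100],-.162))
E
```

```text
[441.95873439  69.88010264 146.88915038] (array([-0.0199, -0.1524,  0.0469]), array([ 0.001,  0.003, -0.002]))
```

Call:
servo_tool --pt "-0.005 -0.039 0 0 0 0 0.085" --pt "-0.01 -0.078 0 0 0 0 0.085" --pt "-0.015 -0.117 0 0 0 0 0.085" --pt "-0.019 -0.153 0.01 0 0 0 0.085" --pt "-0.019 -0.153 0.04 0 0 0 0.085" --pt "-0.019 -0.153 0.046 0 0 0 0.085" --pt "-0.019 -0.153 0.046 0 0 0 0.085" --pt "-0.019 -0.153 0.046 0 0 0 0.085"

```text
time: 17.15
position: [448.2, 221.0, 101.2]
ee_rot: [0.001, 0.997, -0.081, -0.002]
wrist_force: [0.1, -0.5, 0.2]
grip_width: 0.994
grasp_force: 0.0
```

```bash
python3 - <<'E'
from h import *
s,o,R=trayview((446.5,224),-.162,109,42,74); cv2.imwrite("pics/w12.png",s["image"][:,:,::-1]); print(delta([447.5,224,35],-.162))
for m in spotter.masks_of("wrist","blue_box"): print(m["p"],m["bbox"])
E
```

```text
pos [449.5 221.2 102.5] pred [[238.0, 159.0], [312.0, 159.0], [307.0, 323.0], [244.0, 323.0]]
(array([-0.0024, -0.0025,  0.0675]), array([ 0.001,  0.001, -0.002]))
0.9 [236.2, 148.4, 310.9, 324.9]
```

Spotter bbox agrees with the prediction. I'll grasp with a small y correction.

Call:
servo_tool --pt "-0.002 -0.003 0.035 0 0 0 0.085" --pt "-0.002 -0.003 0.068 0 0 0 0.085" --pt "-0.002 -0.003 0.068 0 0 0 0.085" --pt "-0.002 -0.003 0.068 0 0 0 0.03" --pt "-0.002 -0.003 0.068 0 0 0 0.03" --pt "-0.002 -0.003 0.068 0 0 0 0.03" --pt "-0.002 -0.003 0.068 0 0 0 0.03" --pt "-0.002 -0.003 0.068 0 0 0 0.03"

```text
time: 17.92
position: [450.8, 226.0, 37.6]
ee_rot: [-0.001, 0.997, -0.081, 0.003]
wrist_force: [-0.7, -0.7, 6.8]
grip_width: 0.485
grasp_force: 42.7
```

```bash
python3 - <<'E'
from h import *
o=readout.get_obs();print(o["position"],o["grasp_force"],o["grip_width"],delta([450,15,150],.18))
E
```

```text
[450.84097381 226.00885862  37.5952759 ] 42.738781571388245 0.4851916754937756 (array([ 0.0338,  0.2081, -0.1127]), array([-0.001, -0.005, -0.342]))
```

Call:
servo_tool --pt "0 0 -0.04 0 0 0 0.03" --pt "0 0 -0.08 0 0 0 0.03" --pt "0.004 0.02 -0.11 0 0 -0.04 0.03" --pt "0.01 0.058 -0.115 0 0 -0.1 0.03" --pt "0.016 0.097 -0.115 0 0 -0.16 0.03" --pt "0.022 0.136 -0.115 0 0 -0.22 0.03" --pt "0.029 0.175 -0.115 0 0 -0.28 0.03" --pt "0.035 0.208 -0.115 0 0 -0.342 0.03"

```text
time: 18.58
position: [448.7, 12.5, 150.3]
ee_rot: [0.0, 0.996, 0.091, 0.0]
wrist_force: [1.4, -0.3, -2.0]
grip_width: 0.487
grasp_force: 42.1
```

Call:
servo_tool --pt "0 0 0.01 0 0 0 0.03" --pt "0 0 0.04 0 0 0 0.03" --pt "0 0 0.065 0 0 0 0.03" --pt "0 0 0.065 0 0 0 0.03" --pt "0 0 0.065 0 0 0 0.03"

```text
time: 19.0
position: [447.2, 15.1, 83.5]
ee_rot: [-0.001, 0.996, 0.09, -0.002]
wrist_force: [0.2, 0.1, -2.2]
grip_width: 0.483
grasp_force: 42.0
```

```bash
python3 - <<'E'
from h import *
s,o,R=trayview((449.5,14),.182); cv2.imwrite("pics/w13.png",s["image"][:,:,::-1]); print(delta([452,14.5,38],.18))
E
```

```text
pos [449.1  14.9  85. ] pred [[230.0, 124.0], [334.0, 123.0], [326.0, 303.0], [238.0, 303.0]]
(array([0.0028, 0.001 , 0.047 ]), array([-0.   ,  0.001,  0.   ]))
```

View pics/w13.png

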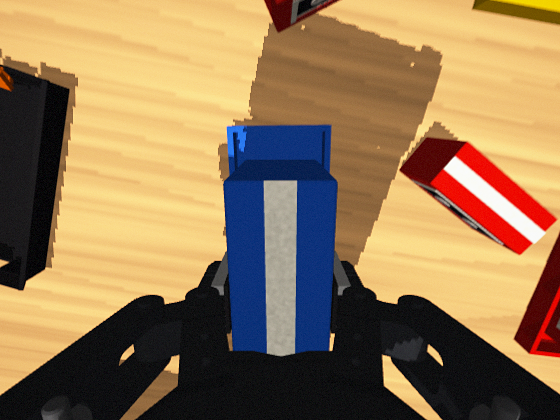

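Call:
servo_tool --pt "0.003 0 0.015 0 0 0 0.03" --pt "0.003 0 0.035 0 0 0 0.03" --pt "0.003 0 0.049 0 0 0 0.03" --pt "0.003 0 0.05 0 0 0 0.03" --pt "0.003 0 0.05 0 0 0 0.03" --pt "0.003 0 0.05 0 0 0 0.07" --pt "0.003 0 0.05 0 0 0 0.07" --pt "0.003 0 0.05 0 0 0 0.07"

```text
time: 19.72
position: [453.4, 15.1, 36.0]
ee_rot: [0.0, 0.996, 0.09, 0.001]
wrist_force: [-1.2, -0.5, -1.0]
grip_width: 0.82
grasp_force: 0.0
```

Call:
servo_tool --pt "0 0 0 0 0 0 0.075" --pt "0 0 -0.02 0 0 0 0.085" --pt "0 0 -0.06 0 0 0 0.085" --pt "0 0 -0.1 0 0 0 0.085" --pt "0 0 -0.115 0 0 0 0.085" --pt "0 0 -0.115 0 0 0 0.085"

```text
time: 20.22
position: [456.6, 14.6, 155.6]
ee_rot: [0.001, 0.996, 0.09, 0.006]
wrist_force: [0.3, -0.2, -0.2]
grip_width: 0.986
grasp_force: 0.0
```

```bash
python3 - <<'E'
from h import *
o=readout.get_obs(); print(o["position"],delta([667,129.5,150],.143))
s=cams.snapshot("top"); i=s["image"][130:310,170:410,::-1]; cv2.imwrite("pics/t3.png",cv2.resize(i,None,fx=3.3,fy=3.3,interpolation=cv2.INTER_CUBIC))
E
```

```text
[456.56243756  14.55681027 155.59125749] (array([ 0.2275, -0.0755,  0.0079]), array([ 0.003, -0.011,  0.037]))
```

View pics/t3.png

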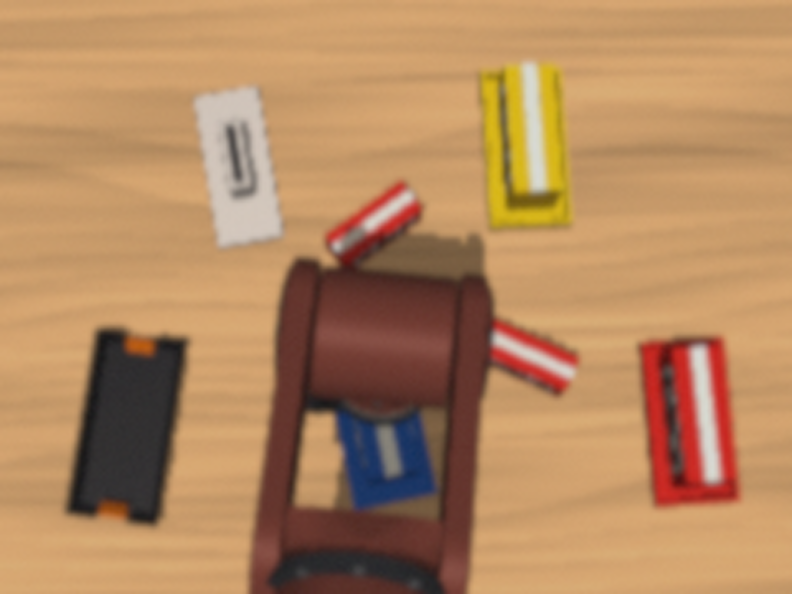

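All three boxes stand in their own trays, and yellow (525,130) and red (700,415) show clear in the crop. Next I'll go above the cover and let the masks measure it.

Call:
servo_tool --pt "0.038 -0.0125 0 0 0 0.006 0.085" --pt "0.076 -0.025 0 0 0 0.012 0.085" --pt "0.114 -0.038 0 0 0 0.018 0.085" --pt "0.152 -0.05 0 0 0 0.025 0.085" --pt "0.19 -0.063 0.01 0 0 0.03 0.085" --pt "0.228 -0.075 0.02 0 0 0.037 0.085" --pt "0.228 -0.075 0.03 0 0 0.037 0.085" --pt "0.228 -0.075 0.03 0 0 0.037 0.085"

```text
time: 20.93
position: [660.4, 130.1, 113.0]
ee_rot: [0.0, 0.997, 0.072, -0.005]
wrist_force: [-1.3, -0.1, -0.3]
grip_width: 0.993
grasp_force: 0.0
```

Call:
servo_tool --pt "0 0 0 0 0 0 0.085" --pt "0 0 0 0 0 0 0.085" --pt "0 0 0 0 0 0 0.085" --pt "0 0 0 0 0 0 0.085"

```text
time: 21.27
position: [662.9, 129.0, 121.3]
ee_rot: [0.0, 0.997, 0.071, 0.001]
wrist_force: [0.6, 0.6, -0.8]
grip_width: 0.996
grasp_force: 0.0
```

```bash
python3 - <<'E'
from h import *
s,o,R=trayview((667,129.5),.143,135,56,10); print(delta([667,129.5,18],.143))
for m in spotter.masks_of("wrist","cover"):
    p=m["pixels"]; r=cv2.boxPoints(cv2.minAreaRect(np.argwhere(p)[:,::-1].astype(np.float32))); print(m["p"],m["bbox"],p.sum(),r.round().tolist(),rect(s,r,10))
hsv=cv2.cvtColor(s["image"],cv2.COLOR_RGB2HSV)
for row in (130,150,260): print(row,[tuple(hsv[row,c]) for c in range(215,350,9)])
E
```

```text
pos [663.1 129.1 121.4] pred [[246.0, 124.0], [314.0, 124.0], [310.0, 273.0], [250.0, 273.0]]
(array([3.700e-03, 1.000e-04, 1.034e-01]), array([ 0.   , -0.002, -0.001]))
0.94 [245.3, 119.2, 315.1, 270.2] 9471 [[244.0, 270.0], [244.0, 121.0], [310.0, 121.0], [310.0, 270.0]] (array([668.9, 132.5]), np.float64(0.139), np.float64(134.0), np.float64(58.0))
0.64 [505.7, 163.4, 558.2, 307.7] 4418 [[509.0, 164.0], [559.0, 164.0], [559.0, 308.0], [509.0, 308.0]] (array([ 664.6, -105.5]), np.float64(0.375), np.float64(144.0), np.float64(46.0))
130 [(np.uint8(16), np.uint8(138), np.uint8(221)), (np.uint8(16), np.uint8(139), np.uint8(226)), (np.uint8(15), np.uint8(142), np.uint8(117)), (np.uint8(15), np.uint8(145), np.uint8(109)), (np.uint8(16), np.uint8(14), np.uint8(237)), (np.uint8(17), np.uint8(30), np.uint8(118)), (np.uint8(14), np.uint8(34), np.uint8(127)), (np.uint8(13), np.uint8(32), np.uint8(126)), (np.uint8(16), np.uint8(34), np.uint8(127)), (np.uint8(14), np.uint8(31), np.uint8(122)), (np.uint8(17), np.uint8(36), np.uint8(128)), (np.uint8(15), np.uint8(144), np.uint8(115)), (np.uint8(
[... 802 characters left out ...]
.uint8(120))]
260 [(np.uint8(17), np.uint8(139), np.uint8(222)), (np.uint8(17), np.uint8(140), np.uint8(224)), (np.uint8(16), np.uint8(143), np.uint8(219)), (np.uint8(16), np.uint8(139), np.uint8(218)), (np.uint8(15), np.uint8(11), np.uint8(240)), (np.uint8(19), np.uint8(17), np.uint8(237)), (np.uint8(17), np.uint8(17), np.uint8(237)), (np.uint8(17), np.uint8(38), np.uint8(120)), (np.uint8(11), np.uint8(36), np.uint8(122)), (np.uint8(9), np.uint8(36), np.uint8(122)), (np.uint8(15), np.uint8(37), np.uint8(125)), (np.uint8(14), np.uint8(136), np.uint8(120)), (np.uint8(16), np.uint8(154), np.uint8(109)), (np.uint8(15), np.uint8(147), np.uint8(111)), (np.uint8(15), np.uint8(149), np.uint8(106))]
```

```bash
cat >> h.py <<'E'
def biggest(m,roi):
    k=np.zeros_like(m,np.uint8); l,t,r,b=roi; k[t:b,l:r]=m[t:b,l:r]
    n,L,st,_=cv2.connectedComponentsWithStats(k); return L==1+st[1:,4].argmax()
def fit(s,m,z):
    P=p2w(s,np.argwhere(m)[:,::-1],z).astype(np.float32); (c,(a,b),_)=cv2.minAreaRect(P); q=cv2.boxPoints(cv2.minAreaRect(P))
    e=q[1]-q[0] if np.hypot(*(q[1]-q[0]))>np.hypot(*(q[2]-q[1])) else q[2]-q[1]
    return np.round(c,1),round(float((np.arctan2(e[1],e[0])+np.pi/2)%np.pi-np.pi/2),3),round(a,1),round(b,1)
E
python3 - <<'E'
from h import *
s=cams.snapshot("wrist"); o=readout.get_obs(); h=cv2.cvtColor(cv2.medianBlur(s["image"],3),cv2.COLOR_RGB2HSV)
m=biggest((h[...,1]<75)&(h[...,2]>60),(225,100,340,290)); f=fit(s,m,10); print(f,o["position"],delta([f[0][0],f[0][1],18],f[1]))
E
```

```text
(array([669.3, 131.2]), 0.169, 134.5, 56.7) [663.23229482 129.2784617  121.12527879] (array([ 0.0061, -0.0011,  0.1031]), array([ 0.   , -0.002, -0.027]))
```

Call:
servo_tool --pt "0.006 -0.001 0.035 0 0 -0.014 0.06" --pt "0.006 -0.001 0.07 0 0 -0.014 0.06" --pt "0.006 -0.001 0.1 0 0 -0.014 0.06" --pt "0.006 -0.001 0.101 0 0 -0.014 0.06" --pt "0.006 -0.001 0.101 0 0 -0.014 0.06" --pt "0.006 -0.001 0.101 0 0 -0.014 0.01" --pt "0.006 -0.001 0.101 0 0 -0.014 0.01" --pt "0.006 -0.001 0.101 0 0 -0.014 0.01" --squeeze 90

```text
time: 22.08
position: [671.6, 131.7, 22.3]
ee_rot: [-0.0, 0.997, 0.078, 0.003]
wrist_force: [-0.5, 0.1, 0.2]
grip_width: 0.286
grasp_force: 0.0
```

Call:
servo_tool --pt "0 0 0 0 0 0 0.01" --pt "0 0 0 0 0 0 0.01" --pt "0 0 0 0 0 0 0.01" --pt "0 0 0 0 0 0 0.01"

```text
time: 22.42
position: [671.7, 131.7, 22.3]
ee_rot: [-0.0, 0.997, 0.078, 0.003]
wrist_force: [0.8, 0.7, 6.4]
grip_width: 0.215
grasp_force: 89.8
```

```bash
python3 - <<'E'
from h import *
o=readout.get_obs();print(o["position"],o["wrist_force"],delta([447,223.5,130],-.162))
E
```

```text
[671.66362594 131.69284985  22.34683258] [0.82088518 0.74103579 6.38286531] (array([-0.2069, -0.1257, -0.1089]), array([-0.001, -0.006,  0.319]))
```

Call:
servo_tool --pt "0 0 -0.04 0 0 0 0.01" --pt "-0.01 -0.006 -0.075 0 0 0.02 0.01" --pt "-0.04 -0.024 -0.09 0 0 0.07 0.01" --pt "-0.074 -0.045 -0.09 0 0 0.12 0.01" --pt "-0.108 -0.066 -0.09 0 0 0.17 0.01" --pt "-0.142 -0.086 -0.09 0 0 0.22 0.01" --pt "-0.175 -0.107 -0.09 0 0 0.27 0.01" --pt "-0.206 -0.126 -0.09 0 0 0.319 0.01"

```text
time: 23.08
position: [443.5, 224.2, 109.0]
ee_rot: [-0.0, 0.997, -0.082, -0.0]
wrist_force: [0.5, 0.5, 0.2]
grip_width: 0.215
grasp_force: 88.8
```

Call:
servo_tool --pt "0 0 0 0 0 0 0.01" --pt "0 0 0 0 0 0 0.01" --pt "0 0 0 0 0 0 0.01" --pt "0 0 0 0 0 0 0.01" --pt "0 0 0 0 0 0 0.01" --pt "0 0 0 0 0 0 0.01"

```text
time: 23.58
position: [447.2, 223.4, 109.1]
ee_rot: [-0.0, 0.997, -0.082, 0.0]
wrist_force: [0.0, 0.0, -0.8]
grip_width: 0.213
grasp_force: 88.8
```

```bash
cat >> h.py <<'E'
def rel(save):
    s=cams.snapshot("wrist"); o=readout.get_obs(); R=yaw_tool(o["ee_rot"]); np.save(save,s["image"])
    im=cv2.medianBlur(s["image"],3); h=cv2.cvtColor(im,cv2.COLOR_RGB2HSV)
    tf=lambda uv,z:((p2w(s,uv,z)-o["position"][:2])@R[:2,:2]).round(1)
    return s,o,h,tf
E
python3 - <<'E'
from h import *
s,o,h,tf=rel("c1.npy"); print(o["position"],o["joint_vel"].round(3),delta([447,223.5,60],-.162))
for l in("cover","spare_bay"):
    for m in spotter.masks_of("wrist",l): print(l,m["p"],m["bbox"])
for r in range(80,250,10): print(r,"".join("W" if (a[1]<75 and a[2]>60) else "B" if a[2]<60 else "o" if a[0]<12 and a[1]>190 else "." for a in h[r,180:380:3]))
E
```

```text
[446.84504354 223.37001164 108.92001192] [ 0.001 -0.001  0.006 -0.     0.    -0.   ] (array([ 0.0001, -0.0001,  0.0489]), array([-0.   , -0.   , -0.001]))
cover 0.82 [228.0, 138.6, 338.0, 355.9]
cover 0.27 [0.2, 0.0, 79.2, 105.4]
80 ...................................................................
90 ...................................................................
100 ...................................................................
110 ...................................................................
120 ................BBBBBBBBBBBB...........BBBBBBBBBBBB................
130 ................BBBBBBBBBBBBoo..oo.....BBBBBBBBBBBB................
140 ................WWWWWWWWWWWWWWWWWWWWWWWWWWWWWWWWWWWW...............
150 ................WWWWWWWWWWWWWWWWWWWWWWWWWWWWWWWWWWWW...............
160 ................WWWWWWWWWWWWWWWWWWWWWWWWWWWWWWWWWWWW...............
170 ................WWWWWWWWWWWWWWWWWWWWWWWWWWWWWWWWWWWW...............
180 ................WWWWWWWWWWWWWWWWWWWWWWWWWWWWWWWWWWW................
190 .................WWWWWWWWWWWWWWWWWWWWWWWWWWWWWWWWWW................
200 .................WWWWWWWWWWWWWWWWWWWWWWWWWWWWWWWWWW................
210 .................WWWWWWWWWWWWWWWWWWWWWWWWWWWWWWWWWW................
220 .................WWWWWWWWWWWWWWWWWWWWWWWWWWWWWWWWWW................
230 .................WWWWWWWWWWWWWWWWWWWWWWWWWWWWWWWWWW................
240 .................WWWWWWWWWWWWWWWWWWWWWWWWWWWWWWWWW.................
```

```bash
python3 - <<'E'
from h import *
s,o,h,tf=rel("c2.npy"); v=h[...,2].astype(int); W=(h[...,1]<75)&(v>60); B=(v<60)&~W; O=(h[...,0]<12)&(h[...,1]>190)&(v>90)
def ext(M,r,a=200,b=380): c=np.flatnonzero(M[r,a:b])+a; return c.min(),c.max()+1
def top(M,c,a=80,b=260): return np.flatnonzero(M[a:b,c]).min()+a
for r in(150,165,180): print("cover",r,tf([(x,r) for x in ext(W,r)],97).tolist())
print("cover far",tf([(c,top(W,c)) for c in(235,250,282,310,328)],97).tolist())
for r in(118,122,128,132): print("bay",r,ext(B,r),tf([(x,r) for x in ext(B,r)],28).tolist())
print("bay far",tf([(c,top(B,c)) for c in(235,245,255,305,315,325)],28).tolist())
print("orange",[ (r,ext(O,r),tf([(x,r) for x in ext(O,r)],20).tolist()) for r in(126,130,134)])
E
```

```text
cover 150 [[58.8, -26.7], [58.8, 28.4]]
cover 165 [[51.1, -26.6], [51.1, 28.3]]
cover 180 [[43.3, -27.0], [43.3, 28.2]]
cover far [[65.7, -22.3], [65.7, -14.8], [65.2, 1.4], [65.7, 15.5], [65.7, 24.5]]
bay 118 (np.int64(226), np.int64(333)) [[75.6, -38.5], [75.6, 38.1]]
bay 122 (np.int64(226), np.int64(333)) [[72.8, -38.7], [72.8, 38.2]]
bay 128 (np.int64(226), np.int64(332)) [[68.7, -38.9], [68.7, 37.7]]
bay 132 (np.int64(227), np.int64(332)) [[65.9, -38.3], [65.9, 37.9]]
bay far [[76.2, -32.1], [76.9, -24.9], [76.9, -17.7], [76.9, 18.0], [76.9, 25.2], [76.9, 32.3]]
orange [(126, (np.int64(265), np.int64(294)), [[70.0, -11.1], [70.0, 10.6]]), (130, (np.int64(265), np.int64(294)), [[67.1, -11.1], [67.1, 10.6]]), (134, (np.int64(270), np.int64(294)), [[64.2, -7.4], [64.2, 10.7]])]
```

Call:
servo_tool --pt "0 -0.001 0.02 0 0 0 0.01" --pt "0 -0.001 0.04 0 0 0 0.01" --pt "0 -0.001 0.05 0 0 0 0.01" --pt "0 -0.001 0.05 0 0 0 0.01" --pt "0 -0.001 0.05 0 0 0 0.01" --pt "0 -0.001 0.05 0 0 0 0.01"

```text
time: 24.28
position: [446.7, 225.0, 59.6]
ee_rot: [-0.0, 0.997, -0.081, 0.001]
wrist_force: [-0.3, -0.6, -0.6]
grip_width: 0.217
grasp_force: 88.8
```

```bash
python3 - <<'E'
from h import *
s,o,h,tf=rel("c3.npy"); v=h[...,2].astype(int); W=(h[...,1]<75)&(v>60); B=(v<60)&~W
print(o["position"],o["wrist_force"],delta([446.8,224.3,30],-.162)); zt=o["position"][2]-12
def ext(M,r,a=180,b=380): c=np.flatnonzero(M[r,a:b])+a; return c.min(),c.max()+1
def top(M,c,a=60,b=260): return np.flatnonzero(M[a:b,c]).min()+a
for r in(150,165): print("cover",r,tf([(x,r) for x in ext(W,r)],zt).tolist())
print("cover far",tf([(c,top(W,c)) for c in(235,250,310,325)],zt).tolist())
print("bay far",[(c,top(B,c)) for c in(230,245,315,325)],tf([(c,top(B,c)) for c in(230,245,315,325)],28).tolist())
t=top(B,245)
for r in(t+5,t+9,t+13): print("bay",r,ext(B,r),tf([(x,r) for x in ext(B,r)],28).tolist())
E
```

```text
[447.02153462 225.07902345  59.9153533 ] [ 0.39135051  0.31301413 -1.27425591] (array([-0.0001,  0.0008,  0.0299]), array([-0.001, -0.002, -0.   ]))
cover 150 [[58.3, -26.6], [58.3, 28.5]]
cover 165 [[50.7, -27.0], [50.7, 28.4]]
cover far [[65.2, -22.2], [65.2, -14.6], [65.2, 15.6], [65.2, 23.2]]
bay far [(230, np.int64(115)), (245, np.int64(115)), (315, np.int64(114)), (325, np.int64(114))] [[75.9, -27.5], [75.9, -19.1], [76.4, 19.9], [76.4, 25.5]]
bay 120 (np.int64(213), np.int64(350)) [[73.2, -37.1], [73.2, 39.6]]
bay 124 (np.int64(214), np.int64(349)) [[71.0, -36.7], [71.1, 39.2]]
bay 128 (np.int64(214), np.int64(349)) [[68.9, -36.9], [68.9, 39.3]]
```

Call:
servo_tool --pt "0 0 0.01 0 0 0 0.01" --pt "0 0 0.016 0 0 0 0.01" --pt "0 0 0.02 0 0 0 0.01" --pt "0 0 0.024 0 0 0 0.01" --pt "0 0 0.028 0 0 0 0.01" --pt "0 0 0.032 0 0 0 0.01"

```text
time: 24.83
position: [445.8, 224.7, 26.2]
ee_rot: [0.0, 0.997, -0.081, -0.0]
wrist_force: [-4.8, 1.3, 18.7]
grip_width: 0.22
grasp_force: 91.8
```

Call:
servo_tool --pt "0 0 0.002 0 0 0 0.01" --pt "0 0 0.002 0 0 0 0.01" --pt "0 0 0.002 0 0 0 0.01"

```text
time: 25.08
position: [446.2, 224.8, 26.3]
ee_rot: [0.0, 0.997, -0.081, -0.0]
wrist_force: [-5.0, -1.3, 13.4]
grip_width: 0.219
grasp_force: 90.8
```

Call:
servo_tool --pt "0 0 0.002 0 0 0 0.01" --pt "0 0 0.004 0 0 0 0.01" --pt "0 0 0.005 0 0 0 0.01" --pt "0 0 0.005 0 0 0 0.01"

```text
time: 25.42
position: [446.2, 224.9, 26.2]
ee_rot: [0.001, 0.997, -0.081, -0.002]
wrist_force: [-19.0, -8.6, 50.6]
grip_width: 0.219
grasp_force: 96.0
```

Call:
servo_tool --pt "0 0 -0.005 0 0 0 0.01" --pt "0 0 -0.008 0 0 0 0.01" --pt "0 0 -0.008 0 0 0 0.01"

```text
time: 25.67
position: [445.7, 224.7, 27.7]
ee_rot: [-0.0, 0.997, -0.081, 0.0]
wrist_force: [-0.8, -0.5, -0.9]
grip_width: 0.215
grasp_force: 89.0
```

Call:
servo_tool --pt "0 0 0.001 0 0 0 0.01" --pt "0 0 0.001 0 0 0 0.045" --pt "0 0 0.001 0 0 0 0.045" --pt "0 0 0.001 0 0 0 0.045" --pt "0 0 0.001 0 0 0 0.045" --pt "0 0 0.001 0 0 0 0.045"

```text
time: 26.17
position: [445.6, 224.6, 26.4]
ee_rot: [0.0, 0.997, -0.081, -0.0]
wrist_force: [-0.1, -0.4, 1.0]
grip_width: 0.527
grasp_force: 0.0
```

Call:
servo_tool --pt "0 0 -0.03 0 0 0 0.045" --pt "0 0 -0.06 0 0 0 0.045" --pt "0 0 -0.09 0 0 0 0.045" --pt "0 0 -0.09 0 0 0 0.045" --pt "0 0 -0.09 0 0 0 0.045" --pt "0 0 -0.09 0 0 0 0.045" --pt "0 0 -0.09 0 0 0 0.045"

```text
time: 26.75
position: [444.6, 224.2, 115.2]
ee_rot: [0.001, 0.997, -0.081, -0.001]
wrist_force: [-0.3, -0.4, -0.6]
grip_width: 0.528
grasp_force: 0.0
```

```bash
python3 - <<'E'
from h import *
s,o,h,tf=rel("c4.npy"); v=h[...,2].astype(int); W=(h[...,1]<75)&(v>60); B=v<60; O=(h[...,0]<12)&(h[...,1]>190)&(v>90)
print(o["position"],o["wrist_force"])
for r in range(105,290,6): print(r,"".join("W" if W[r,c] else "o" if O[r,c] else "B" if B[r,c] else "." for c in range(215,350,2)))
m=biggest(W,(215,100,350,300)); print(fit(s,m,14))
for c in ("red","blue","yellow"):
  cams.snapshot("top"); print(c,[(d["p"],d["bbox"]) for l in(c+"_box",c+"_tray") for d in spotter.masks_of("top",l)])
E
```

```text
[444.47380687 224.19672004 115.01215407] [ 0.38470703 -0.09495765 -0.46046682]
105 ....................................................................
111 ....................................................................
117 .......BBBBBBBBBBBBBBBBB.................BBBBBBBBBBBBBBBBBB.........
123 .......BBBBBBBBBBBBBBBBBB..............oBBBBBBBBBBBBBBBBBBB.........
129 .......BBBBBBBBBBBBBBBBBB..o.oo..oo....o.BBBBBBBBBBBBBBBBBB.........
135 .......BBBBBBBBWWWWWWWWWWWWWWWWWWWWWWWWWWWWWWWWWWWBBBBBBBB..........
141 .......BBBBBBBBWWWWWWWWWWWWWWWWWWWWWWWWWWWWWWWWWWWBBBBBBBB..........
147 .......BBBBBBBBWWWWWWWWWWWWWWWWWWWWWWWWWWWWWWWWWWWBBBBBBBB..........
153 ........BBBBBBBBWWWWWWWWWWWWWWWWWWWWWWWWWWWWWWWWWWBBBBBBBB..........
159 ........BBBBBBBBWWWWWWWWWWWWWWWWWWWWWWWWWWWWWWWWWWBBBBBBBB..........
165 ........BBBBBBBBWWWWWWWWWWWWWWWWWWWWWWWWWWWWWWWWWWBBBBBBBB..........
171 ........BBBBBBBBWWWWWWWWWWWWWWWWWWWWWWWWWWWWWWWWWWBBBBBBBB..........
177 ........BBBBBBBBWWWWWWWWWWWWWWWWWWWWWWWWWWWWWWWWWWBBBBBBB...........
183 ........BBBBBBBBWWWWWWWWWWWWWWWWWWWWWWWWWWWWWWWWWWBBBBBBB...........
[... 984 characters left out ...]
WWWWWWWWWWWWWWWWWWBBBBBBBBBBBBBWWWWWBB
273 WWWWWBBBBBBBBBBBBWWWWWWWWWWWWWWWWWWWWWWWWWWWWWWWBBBBBBBBBBBBBBWWWWWB
279 WWWBBBBBBBBBBBBBBWWWWWWWWWW....o....o..WWWWWWWWWBBBBBBBBBBBBBBBWWWWW
285 WWBBBBBBBBBBBBBBBBBBBBBBBB..............BBBBBBBBBBBBBBBBBBBBBBBBWWWW
(array([443.7, 224.8]), -0.162, 56.6, 134.7)
red [(0.97, [313.4, 229.1, 347.5, 249.3]), (0.73, [266.2, 186.2, 298.0, 210.5]), (0.63, [371.9, 236.7, 393.5, 277.0]), (0.77, [362.6, 229.4, 395.4, 282.8])]
blue [(0.72, [273.3, 233.4, 295.8, 275.6]), (0.47, [192.2, 231.9, 223.5, 280.8]), (0.76, [270.1, 231.3, 302.2, 285.2]), (0.62, [195.5, 237.7, 223.0, 279.9])]
yellow [(0.78, [319.8, 148.4, 337.9, 195.8]), (0.9, [312.3, 153.3, 344.1, 200.7])]
```

```bash
python3 - <<'E'
from h import *
s,o,h,tf=rel("c5.npy")
im=s["image"]
for c in(245,280): print(c,[(r,*im[r,c].tolist()) for r in range(112,140,2)])
for c in(255,283): print(c,[(r,*im[r,c].tolist()) for r in range(268,294,2)])
R=yaw_tool(o["ee_rot"]); print("catch tips pred px for bay centre", )
for cx in(-1,1): 
  b=o["position"][:2]+R[:2,:2]@[0,0]
  pass
for z in(14,16,18,24): print(z,tf([(280,r) for r in(114,130,132,134,136,276,278,280,282,284,288)],z)[:,0].tolist())
E
```

```text
245 [(112, 157, 114, 70), (114, 156, 111, 67), (116, 7, 7, 10), (118, 11, 5, 10), (120, 8, 11, 6), (122, 15, 16, 14), (124, 12, 10, 9), (126, 12, 12, 14), (128, 21, 18, 22), (130, 13, 15, 15), (132, 9, 8, 15), (134, 28, 26, 25), (136, 27, 25, 27), (138, 22, 17, 21)]
280 [(112, 145, 106, 63), (114, 140, 102, 61), (116, 134, 96, 59), (118, 146, 101, 58), (120, 148, 56, 0), (122, 145, 54, 0), (124, 114, 49, 8), (126, 108, 41, 1), (128, 110, 44, 4), (130, 108, 41, 0), (132, 110, 43, 2), (134, 106, 38, 0), (136, 140, 124, 112), (138, 146, 138, 130)]
255 [(268, 249, 243, 239), (270, 248, 244, 237), (272, 249, 244, 238), (274, 249, 244, 238), (276, 249, 244, 238), (278, 249, 244, 237), (280, 249, 244, 238), (282, 244, 235, 222), (284, 8, 6, 4), (286, 14, 7, 9), (288, 25, 23, 26), (290, 12, 14, 17), (292, 14, 11, 17)]
283 [(268, 248, 243, 237), (270, 248, 243, 236), (272, 248, 243, 237), (274, 250, 245, 239), (276, 237, 226, 213), (278, 142, 134, 128), (280, 197, 88, 7), (282, 204, 83, 0), (284, 204, 82, 0), (286, 203, 83, 0), (288, 204, 84, 0), (290, 203, 86, 0), (292, 205, 84, 0)]
catch tips pred px for bay centre
14 [78.7, 66.6, 65.0, 63.5, 61.9, -62.6, -64.6, -66.7, -68.7, -70.8, -75.0]
16 [78.6, 66.6, 65.1, 63.6, 62.0, -61.5, -63.5, -65.6, -67.6, -69.7, -73.8]
18 [78.6, 66.6, 65.1, 63.6, 62.1, -60.4, -62.4, -64.4, -66.5, -68.5, -72.6]
24 [78.4, 66.8, 65.3, 63.8, 62.3, -57.1, -59.1, -61.1, -63.0, -65.0, -69.0]
```

Both catches overlap the cover ends by 4–5 mm, and it did not sink further under 50 N. The boxes are in place and the arm is clear, so I'm handing in.

```bash
python3 -c "
from rig import manip; print(manip.job_done())"
```

```text
the job is handed in; nothing more can be done
None
```

I handed the job in at about 27 s of the 136 s limit, and the hand-in gave no verdict: each box stands in the tray of its own colour, and the cover is clipped into the black bay under both catches.

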